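# Weigh two trophy columns and fit the filled one to its plinth

## Task

Two trophy columns look alike, but one is filled with ballast and the other is hollow. Before fitting anything, stand one on the pan of the beam balance, let go and see which way the beam tips; then press the filled (heavy) column gently down the bore of the black plinth until the seat in it has sunk as far as it goes, and leave the hollow (light) one standing on the balance pan. Set the columns down without dropping or forcing them, and leave everything else on the counter alone.

Things in the scene. Friction and masses are not known exactly. Their poses are not given: they have to be found in the camera images.
- column_p: One of two identical-looking gilt metal trophy columns: straight round shaft 30 mm in diameter (27 mm across its chamfered foot), tapering above 104 mm to a small domed top 118 mm above the foot. Stands upright; origin at the centre of its foot, z up along the shaft. Grip the shaft about 80 to 90 mm above the foot. The filled one weighs 365 to 435 g, the hollow one 210 to 250 g.
- column_q: The other of the two identical-looking columns, same shape and size as the first; origin at the centre of its foot, z up.
- balance: Grey metal balance stand on the counter, foot 100 mm (x) by 130 mm (y) by 14 mm; does not move. Origin at the centre of its underside. The 290 mm long aluminium beam lies along its y axis, pivoted 65 mm above the counter; the load pan is carried 140 mm from the pivot on the -y side, a dark iron counterweight is on the +y side.
- beam (a joint): Tilt of the balance beam, rad: 0 is level, negative is pan side up (empty: rests at -0.12), positive is pan side down (stop at 0.12). With the filled column standing on the pan it settles above +0.04, with the hollow one below -0.04, within about 1.5 s. The beam balances a load of about 310 g.
- pan_floor (a point): Centre of the upper face of the round steel load pan (about 90 mm inside diameter, rim 4.5 mm above the floor); the pan stays level while it goes up and down with the beam, 17 mm either side of its 89 mm mid height. z up. More than 20 N on it hurts the balance's pivots.
- plinth: Black trophy plinth, 110 mm square and 60 mm high with a 126 to 138 mm wide, 12 mm high foot step; fixed to the counter. It cracks if a column is forced or dropped against it with more than 40 N. Origin at the centre of its underside, z up.
- bore_mouth (a point): Centre of the mouth of the plinth's vertical bore, level with its top face, 60 mm above the counter. The bore is 33 mm in diameter with a 2 mm lead-in chamfer. Its floor is a round seat that lies somewhere between 26 and 42 mm below the mouth, different each time and not measured: it has to be felt.
- seat (a joint): How far the seat in the bore has been pushed down, m: 0 at the start, 0.005 at its firm stop. Held by friction: about 9 N moves it (more than a column's weight; about 1.2 N more for each 10 mm/s of speed), and it stays where it is left. The column is fully home when the seat is at its stop, where the force rises sharply.
- cup: Bystander: gilt cup 75 mm high, 68 mm wide; origin at the centre of its foot.
- finial: Bystander: small gilt finial 72 mm high, 40 mm foot; origin at the centre of its foot.
- medal: Bystander: gilt ring medal 52 mm across and 6 mm thick, lying flat; origin at the centre of its underside.
- marble_block: Bystander: marble block 50 x 90 x 30 mm; origin at the centre of its underside.
- carton: Bystander: cardboard box 70 x 110 x 50 mm; origin at the centre of its underside.
- driver: Bystander: screwdriver 170 mm long with a black handle, lying on the counter; origin under its middle.

How it is judged:
By the outcome, as a careful person would: the job done as asked, in the order asked, and still so for the second after the job is handed in, with the robot touching nothing.
It also fails if it takes over 72 s, if anything falls off the work surface, if the arm or the gripper's body presses on something with over 40 N, if the wrist force passes 120 N, or if a joint passes its speed limit or range.

## Robot

A 7-joint arm with a two-finger parallel gripper is mounted at the origin on the work surface. World frame = base frame: x ahead of the robot, y to its left, z up, the work surface at z = 0. Lengths are in m, angles in rad, forces in N, time in s.
With the tool pointing down it reaches from about 0.35 to 0.9 m from the base axis. Payload 8.1 kg.
Tool frame: the origin (TCP) lies at the very end of the fingers, on their centre line; the grasp point (between the pads) lies 19 mm behind it; z points along the fingers, y is the direction in which the jaws open and shut (so a half turn about z gives the same grasp; the last joint's range is limited). The gripper opens to 92 mm and grips with 3 to 60 N. Pads are 19 mm wide; open, the fingers measure 130 mm over their backs; the gripper's body (75 mm by 190 mm) begins 47 mm behind the grasp point.
Start: joints at [-1.353, 0.434, 0.025, 1.573, -0.012, 1.134, -0.075], TCP at [0.197, 0.593, 0.227] pointing down, gripper open.
Joint ranges: [-2.62, 2.62], [-0.44, 2.09], [-1.27, 1.32], [0.08, 2.57], [-1.32, 4.46], [0.12, 2], [-2.74, 2.74]. Speed limits (rad/s): [2.22, 2.22, 3.01, 3.01, 3.14, 3.14, 3.14].

## Interface

Orientations are given as a rotation vector (axis times angle).
In Python, from cell import observe, get_image, sign_off gives the robot as it stands.
- The arm moves only by the tool arm_command, never from a script. Its argument "deltas" is a list of rows, each an object with "xyz": the shift along the tool's x, y, z in cm, a list of three; "turn": the turn about the tool's z in degrees; "jaw": the closure in counts, from 0 (fully open) to 255 (shut). A call has 1 to 5 rows; each row is the pose to reach, as a shift and turn from the pose measured when the call began, along the tool's axes at that moment; what a row does not reach only later rows make up. A row lasts 1/12 s, in which the tool goes at most 41.7 mm and 7.16 degrees, less where a joint would pass 70% of its speed; a pose out of reach is approached as far as the arm can. A call with a gripper value outside its range is refused whole. The fingers move at their own pace and stop on an object; "force" is the grip in N (left out, the last holds). Time passes only in rows, so rows that repeat a pose let the fingers close. It gives the time, the measured TCP pose, the force and the opening at its end, in the units of the state.
- observe(): the state, without advancing time (a new reading comes with each control period).
- get_image(name): name is "scene" or "side" or "wrist"; returns a dict with "frame" (400x640x3 uint8, red, green, blue), "depth" (400x640 float32, m along the optical axis (not along the pixel's ray), 0 where there is no reading), "camera_matrix" (3x3 intrinsics, pixels), "distortion" ([k1, k2, p1, p2, k3] as OpenCV has them; the pictures are not rectified), "cam_to_world" (4x4, takes a point from camera to world coordinates). Camera axes: x right, y up, looking along -z (the intrinsics and any distortion apply to the point x, -y, -z); pixel columns grow to the right and rows downward; lengths in m; the calibration is good to about 2 mm. A picture is of the moment at which its call begins.
- sign_off(): hands the job in, once; it reports no verdict.
The state is a dict: "clock": time; "joints": joint angles; "dq": joint speeds; "joint_efforts": joint torques, N m; "position": TCP position; "ee_rot": TCP orientation; "force": force on the tool from outside, world axes, zero at the start; "ft_torque": the same for the moment, N m; "width": opening from 0.0 (shut) to 1.0 (fully open).
Only numpy, scipy, OpenCV 4.12 (cv2) and the standard library are available. Lean on these libraries where they do the work, as an engineer would, in place of code of your own. Each camera call takes 0.05 s, during which the arm holds its last target.

## Working session

There is one attempt and no reset: what is moved stays moved. The work goes in short steps, Python scripts to look and compute and a tool call to move; the robot and the scene stay as the last step left them, time stands still between calls to the robot, and variables do not carry over. Pictures are saved under pics/ and viewed, and the job is handed in when it is done.

Besides the shell and the picture viewer there is one more tool, called after "Request:" as a command line: name --argument value ..., lists and objects as JSON in quotes. arm_command: Moves the arm, as the interface text tells. Its arguments: {"type":"object","properties":{"deltas":{"type":"array","items":{"type":"object","properties":{"xyz":{"type":"array","items":{"type":"number"}},"turn":{"type":"number"},"jaw":{"type":"number"}}}},"force":{"type":"number"}},"required":["deltas"]}

```bash
mkdir -p pics; ls
cat > h.py <<'E'
import numpy as np, cv2
from cell import observe, get_image
def save(name,fn):
    d=get_image(name); np.savez('pics/'+fn+'.npz',**{k:np.asarray(v) for k,v in d.items()})
    cv2.imwrite('pics/'+fn+'.png',d['frame'][:,:,::-1]); return d
def load(fn): return dict(np.load('pics/'+fn+'.npz'))
def pt(d,u,v,z=None):
    """world point from pixel; depth, or plane z"""
    K=d['camera_matrix'];T=d['cam_to_world']
    n=cv2.undistortPoints(np.array([[[u,v]]],float),K,d['distortion'])[0,0]
    r=np.array([n[0],-n[1],-1.])
    if z is None:
        s=d['depth'][int(round(v)),int(round(u))]
    else:
        s=(z-T[2,3])/(T[:3,:3]@r)[2]
    return T[:3,:3]@(r*s)+T[:3,3]
def crop(fn,x0,y0,x1,y1,k,out):
    im=cv2.imread('pics/'+fn+'.png')[y0:y1,x0:x1]
    cv2.imwrite('pics/'+out+'.png',cv2.resize(im,None,fx=k,fy=k,interpolation=cv2.INTER_CUBIC))
E
python3 - <<'E'
from h import *
print(observe())
for n in("scene","side","wrist"): save(n,n+"0")
E
```

```text
pics
{'clock': 0.0, 'joints': array([-1.35257762,  0.43522013,  0.0249455 ,  1.57409371, -0.0115941 ,
        1.13399288, -0.0751002 ]), 'dq': array([ 3.16478158e-05, -1.32753113e-03, -1.87284764e-04, -5.30002938e-04,
       -7.33690683e-04, -1.29534866e-03, -1.08322593e-03]), 'joint_efforts': array([-5.55147744e-04, -6.67820406e+01,  9.84716043e-01, -3.14468551e+01,
       -6.05141418e-02,  4.25667933e-02,  1.70570052e-04]), 'position': array([0.19696996, 0.5926136 , 0.22594774]), 'ee_rot': array([-5.01829879e-01, -3.10113550e+00,  2.45829338e-03]), 'force': array([-0.76103022,  1.33667815,  0.40989329]), 'ft_torque': array([0.05154481, 0.01100786, 0.00569107]), 'width': 1.0011677392731757}
```

View pics/scene0.png

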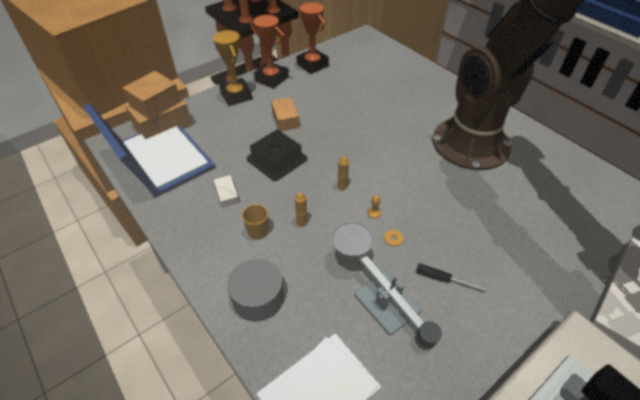

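View pics/side0.png

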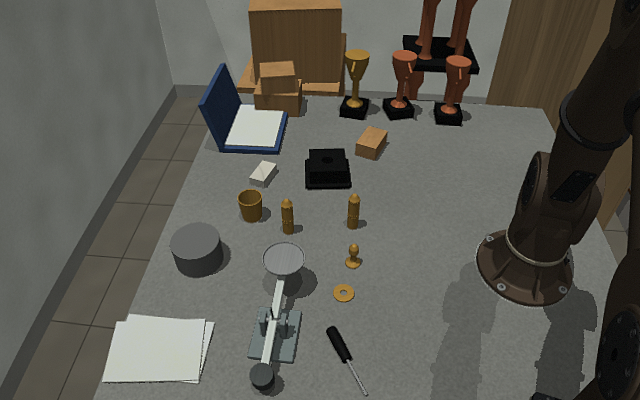

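View pics/wrist0.png

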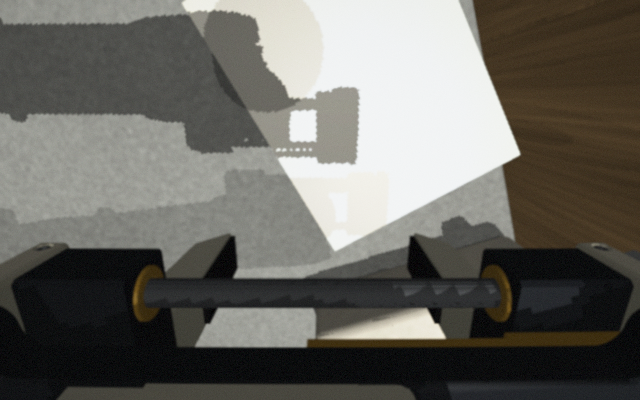

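Both overview views show the columns (scene ≈(343,172) and (301,209)), plinth (277,155), pan (352,240), beam and bystanders. I'll enlarge them next.

Run:
```python
from h import *
crop('scene0',230,120,430,270,4,'sc1'); crop('side0',220,130,380,310,3,'sd1') if 0 else crop('side0',220,135,380,255,5,'sd1')
crop('side0',220,220,380,340,5,'sd2')
d=load('scene0'); e=load('side0')
print(d['cam_to_world'][:3,3],e['cam_to_world'][:3,3])
```

```text
[1.0405125  0.53727505 0.93727121] [0.46816038 0.75678437 0.91307171]
```

View pics/sc1.png

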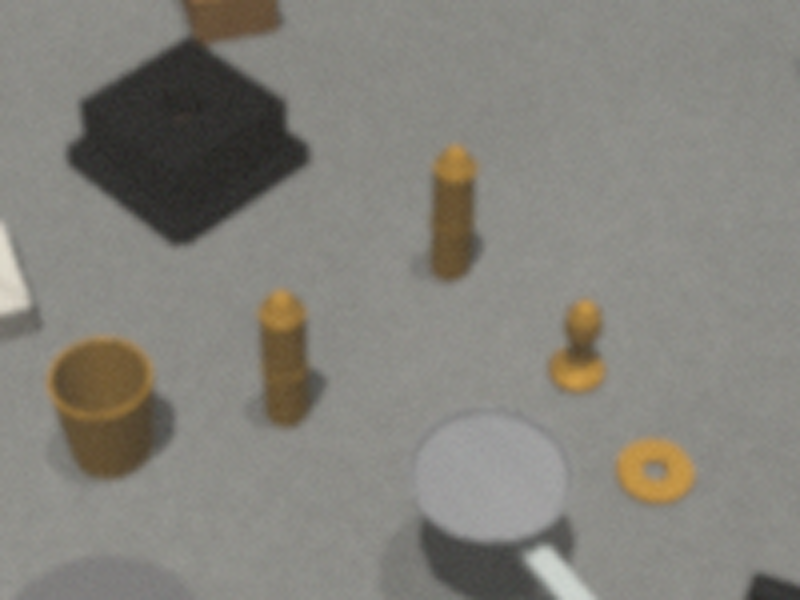

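View pics/sd1.png

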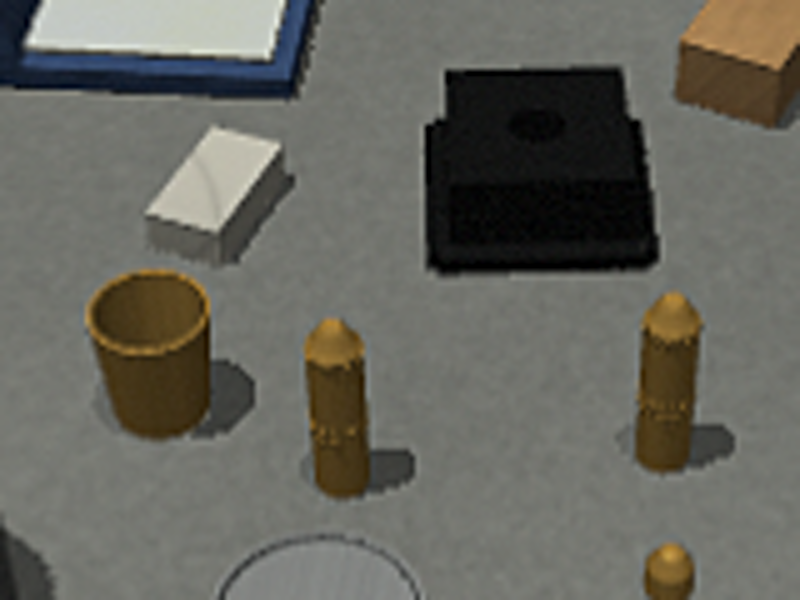

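View pics/sd2.png

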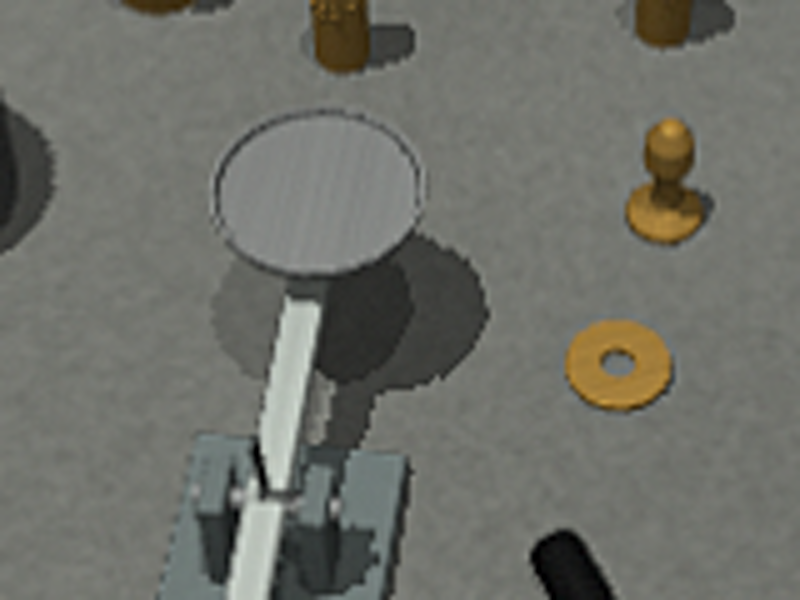

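Run:
```python
from h import *
np.set_printoptions(precision=4,suppress=True)
d=load('scene0'); e=load('side0')
for n,a,b,z in [('colA tip',(344,158),(354.4,194.5),.116),('colB tip',(300.8,193.8),(287,200),.116),
 ('bore',(275.5,148),(327.4,159.8),.06),('pan rim',(352.8,239),(283.8,258.6),.1105)]:
    print(n,pt(d,*a,z=z),pt(e,*b,z=z),'depth',pt(d,*a),pt(e,*b))
# point clouds
def cloud(d):
    v,u=np.mgrid[0:400,0:640]; s=d['depth'].ravel()
    n=cv2.undistortPoints(np.stack([u.ravel(),v.ravel()],-1)[:,None].astype(float),d['camera_matrix'],d['distortion'])[:,0]
    p=np.c_[n[:,0]*s,-n[:,1]*s,-s]; T=d['cam_to_world']
    return p@T[:3,:3].T+T[:3,3], s>0
for nm,dd in(('scene',d),('side',e)):
    P,ok=cloud(dd); P=P[ok]
    np.save(f'pics/{nm}P.npy',P)
    for n,c in(('A',pt(e,354.4,194.5,z=.116)),('B',pt(e,287,200,z=.116))):
        m=(np.hypot(*(P[:,:2]-c[:2]).T)<.035)&(P[:,2]>.02)&(P[:,2]<.10)
        q=P[m]
        # fit circle r=.015
        from scipy.optimize import least_squares
        r=least_squares(lambda x:np.hypot(q[:,0]-x[0],q[:,1]-x[1])-.015,c[:2],loss='soft_l1',f_scale=.001)
        print(nm,n,len(q),r.x,np.abs(r.fun).mean(),'ztop',P[np.hypot(*(P[:,:2]-c[:2]).T)<.03][:,2].max())
    c=pt(e,327.4,159.8,z=.06)
    m=(np.abs(P[:,2]-.06)<.004)&(np.hypot(*(P[:,:2]-c[:2]).T)<.09); q=P[m]
    print('plinth top',len(q),cv2.minAreaRect(q[:,:2].astype(np.float32)),np.median(q[:,2]))
    c=pt(e,283.8,258.6,z=.1105)
    m=(np.abs(P[:,2]-.108)<.01)&(np.hypot(*(P[:,:2]-c[:2]).T)<.07); q=P[m]
    print('pan',len(q),cv2.minEnclosingCircle(q[:,:2].astype(np.float32)),np.median(q[:,2]),q.min(0),q.max(0))
```

```text
colA tip [ 0.4488 -0.1083  0.116 ] [ 0.4483 -0.1122  0.116 ] depth [ 0.4492 -0.1079  0.1165] [ 0.4483 -0.112   0.1162]
colB tip [ 0.6196 -0.0759  0.116 ] [ 0.6193 -0.0777  0.116 ] depth [ 0.6214 -0.0733  0.1195] [ 0.619  -0.0762  0.1174]
bore [ 0.5401 -0.3119  0.06  ] [ 0.5318 -0.3212  0.06  ] depth [ 0.5254 -0.3369  0.0342] [ 0.5331 -0.3418  0.0436]
pan rim [0.6066 0.1092 0.1105] [0.6021 0.1093 0.1105] depth [0.6038 0.1064 0.1051] [0.603  0.1052 0.1054]
scene A 206 [ 0.4485 -0.1102] 0.0010344787531189467 ztop 0.12116402062522569
scene B 219 [ 0.6215 -0.0766] 0.0007904191276381049 ztop 0.12088211125775827
plinth top 877 ((0.5322484374046326, -0.32293182611465454), (0.11342517286539078, 0.11784044653177261), 6.365570545196533) 0.06045182074181288
pan 1173 ((0.6046684384346008, 0.10458939522504807), 0.050607841461896896) 0.10689345893007984 [0.5547 0.0549 0.1017] [0.6539 0.1544 0.1144]
side A 234 [ 0.4487 -0.1102] 0.0011039898530165514 ztop 0.12023029643510219
side B 242 [ 0.6219 -0.0769] 0.0010826942447997449 ztop 0.11907624444428122
plinth top 793 ((0.5323254466056824, -0.3219987154006958), (0.11016149073839188, 0.11557210236787796), 5.9850945472717285) 0.05949465989638336
pan 1173 ((0.6053605079650879, 0.10511244088411331), 0.05081770196557045) 0.1060876920931727 [0.5556 0.0545 0.101 ] [0.6536 0.1524 0.1148]
```

```bash
cat >> h.py <<'E'
from scipy.spatial.transform import Rotation as Ro
def go(x,y,z,o=None):
    o=o or observe(); R=Ro.from_rotvec(o['ee_rot']).as_matrix()
    d=R.T@(np.array([x,y,z])-o['position'])*100
    print('t%.2f pos'%o['clock'],o['position'].round(4),'toolx',R[:,0].round(3),'y',R[:,1].round(3),'z',R[:,2].round(3),'F',o['force'].round(2),'w',round(float(o['width']),3))
    print('delta cm',d.round(2),'min rows',np.linalg.norm(d)/4.17, 'j',o['joints'].round(2))
    return d
E
python3 - <<'E'
from h import *
e=load('side0'); P=np.load('pics/sideP.npy')
for n,(u,v) in dict(cup=(251,205),fin=(353,257),carton=(372,140)).items():
    c=pt(e,u,v); m=(np.hypot(*(P[:,:2]-c[:2]).T)<.08)&(P[:,2]>.03)&(P[:,2]<.09)
    q=P[m]; print(n,c.round(3),q.min(0).round(3),q.max(0).round(3))
print('rim fit'); 
q=P[(P[:,2]>.0)&(np.hypot(P[:,0]-.605,P[:,1]-.105)<.06)&(P[:,2]>.095)]
print(cv2.minEnclosingCircle(q[:,:2].astype(np.float32)))
go(.6217,-.0768,.227)
E
```

```text
cup [ 0.722 -0.098  0.07 ] [ 0.698 -0.16   0.03 ] [ 0.767 -0.088  0.078]
fin [0.444 0.026 0.031] [0.432 0.015 0.031] [0.455 0.035 0.073]
carton [ 0.396 -0.449  0.049] [ 0.345 -0.527  0.03 ] [ 0.448 -0.403  0.056]
rim fit
((0.6053605079650879, 0.10511244088411331), 0.05081770196557045)
t0.15 pos [0.197  0.5927 0.2262] toolx [-0.949  0.315 -0.   ] y [ 0.315  0.949 -0.001] z [-0.    -0.001 -1.   ] F [-0.2  -0.71  0.55] w 1.001
delta cm [-6.142e+01 -5.014e+01 -2.000e-02] min rows 19.013936817355763 j [-1.35  0.44  0.02  1.57 -0.01  1.13 -0.08]
```

Request:
arm_command --deltas '[{"xyz": [-61.4,-50.1,0],"turn": 0,"jaw": 0},{"xyz": [-61.4,-50.1,0],"turn": 0,"jaw": 0},{"xyz": [-61.4,-50.1,0],"turn": 0,"jaw": 0},{"xyz": [-61.4,-50.1,0],"turn": 0,"jaw": 0},{"xyz": [-61.4,-50.1,0],"turn": 0,"jaw": 0}]'

```text
clock: 0.57
position: [0.3093, 0.4152, 0.2266]
ee_rot: [-0.502, -3.101, 0.002]
force: [0.5, -0.4, 1.7]
width: 1.002
```

Request:
arm_command --deltas '[{"xyz": [-45.1,-36.8,0],"turn": 0,"jaw": 0},{"xyz": [-45.1,-36.8,0],"turn": 0,"jaw": 0},{"xyz": [-45.1,-36.8,0],"turn": 0,"jaw": 0},{"xyz": [-45.1,-36.8,0],"turn": 0,"jaw": 0},{"xyz": [-45.1,-36.8,0],"turn": 0,"jaw": 0}]'

```text
clock: 0.98
position: [0.4208, 0.2392, 0.227]
ee_rot: [-0.501, -3.101, 0.002]
force: [1.1, 1.1, 0.6]
width: 0.999
```

Run:
```python
from h import *
go(.6217,-.0768,.227)
```

```text
t0.98 pos [0.4208 0.2392 0.227 ] toolx [-0.949  0.315 -0.   ] y [ 0.315  0.949 -0.001] z [-0.    -0.001 -1.   ] F [1.07 1.07 0.63] w 0.999
delta cm [-29.03 -23.66   0.03] min rows 8.980823138143615 j [-0.79  0.2   0.19  1.92 -0.04  1.03  0.67]
```

Request:
arm_command --deltas '[{"xyz": [-29.0,-23.7,0],"turn": 0,"jaw": 0},{"xyz": [-29.0,-23.7,0],"turn": 0,"jaw": 0},{"xyz": [-29.0,-23.7,0],"turn": 0,"jaw": 0},{"xyz": [-29.0,-23.7,0],"turn": 0,"jaw": 0},{"xyz": [-29.0,-23.7,0],"turn": 0,"jaw": 0}]'

```text
clock: 1.4
position: [0.532, 0.0632, 0.2271]
ee_rot: [-0.501, -3.101, 0.002]
force: [1.0, 1.1, -0.4]
width: 1.0
```

Run:
```python
from h import *
go(.6217,-.0768,.227)
```

```text
t1.40 pos [0.532  0.0632 0.2271] toolx [-0.949  0.315 -0.   ] y [ 0.315  0.949 -0.001] z [-0.    -0.001 -1.   ] F [ 0.95  1.11 -0.37] w 1.0
delta cm [-12.92 -10.46   0.03] min rows 3.986389677890128 j [-0.46  0.29  0.31  1.81 -0.1   1.06  1.14]
```

Decelerate into position above B, then look with the wrist camera.

Request:
arm_command --deltas '[{"xyz": [-3.2,-2.6,0]},{"xyz": [-6.4,-5.2,0]},{"xyz": [-9.7,-7.8,0]},{"xyz": [-12.0,-9.7,0]},{"xyz": [-12.9,-10.5,0]}]'

```text
schema error: expected keys xyz, turn, jaw
```

Run:
```python
from h import *
save('wrist','w1'); save('side','s1')
go(.6217,-.0768,.066)
```

```text
t1.50 pos [0.5342 0.0574 0.2273] toolx [-0.946  0.325 -0.003] y [ 0.325  0.946 -0.004] z [ 0.002 -0.005 -1.   ] F [-1.45  0.66 -0.85] w 1.002
delta cm [-12.58  -9.79  16.2 ] min rows 5.450598090695807 j [-0.46  0.29  0.32  1.81 -0.1   1.06  1.14]
```

View pics/w1.png

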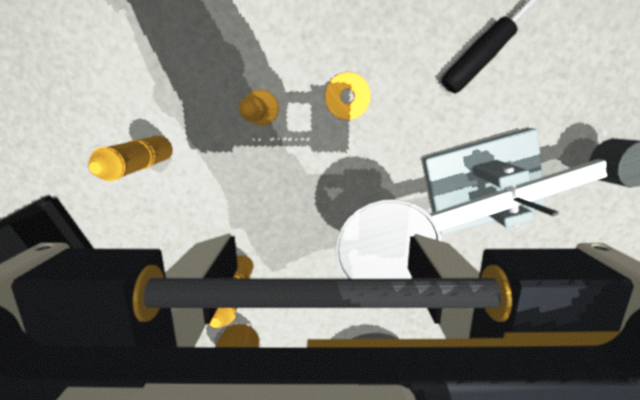

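View pics/s1.png

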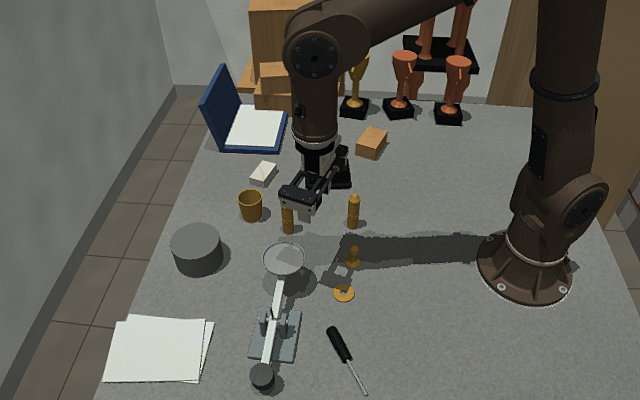

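The wrist view shows column A at (130,158), B behind the left finger (240,270), the pan at (388,235); the last call was refused for missing keys, so I resend it.

Request:
arm_command --deltas '[{"xyz": [-3.2,-2.5,0],"turn": 0,"jaw": 0},{"xyz": [-6.4,-5.0,0],"turn": 0,"jaw": 0},{"xyz": [-9.6,-7.5,0],"turn": 0,"jaw": 0},{"xyz": [-12.0,-9.4,0],"turn": 0,"jaw": 0},{"xyz": [-12.6,-9.8,0],"turn": 0,"jaw": 0}]'

```text
clock: 1.92
position: [0.6231, -0.083, 0.2278]
ee_rot: [0.526, 3.093, -0.013]
force: [0.4, -0.5, -0.8]
width: 0.995
```

Run:
```python
from h import *
save('wrist','w2')
go(.6217,-.0768,.066)
```

```text
t1.97 pos [ 0.6228 -0.0814  0.2276] toolx [-0.944  0.33  -0.004] y [ 0.33   0.944 -0.007] z [ 0.002 -0.008 -1.   ] F [ 1.63 -0.17  0.99] w 0.998
delta cm [ 0.32  0.5  16.15] min rows 3.876715663105827 j [-0.21  0.45  0.36  1.59 -0.16  1.13  1.43]
```

View pics/w2.png

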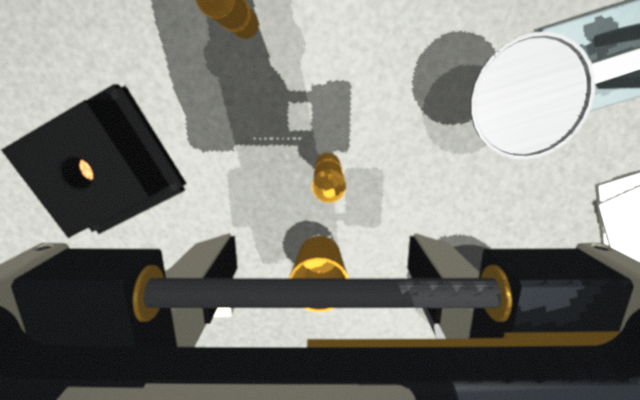

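Run:
```python
from h import *
crop('w2',0,70,200,250,4,'w2a'); crop('w2',280,130,380,220,6,'w2b')
```

```text
(no output)
```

View pics/w2a.png

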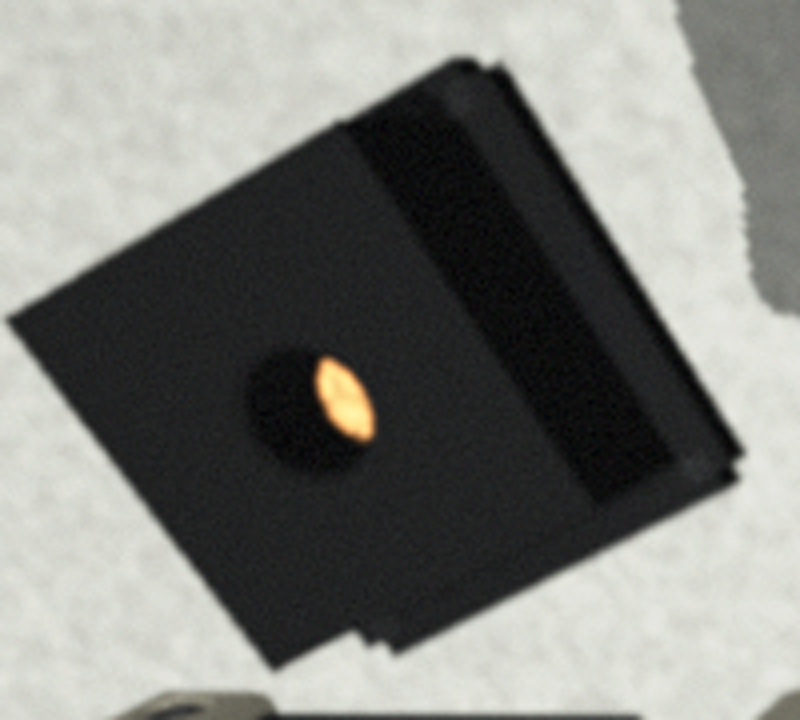

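View pics/w2b.png

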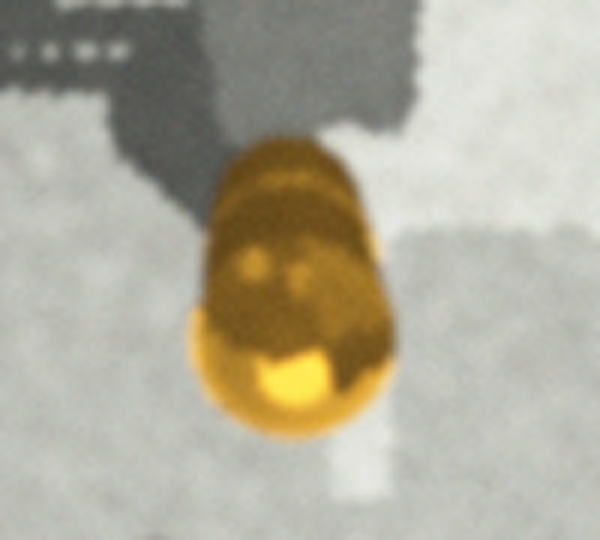

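Run:
```python
from h import *
d=load('w2')
for n,u,v,z in[('L',10,320,.06),('B',275,668,.06),('T',342,122,.06),('R',600,505,.06),('bore',311,411,.06)]:
    print(n,pt(d,u/4-.4,v/4+70-.4,z).round(4))
c=[pt(d,u/4-.4,v/4+70-.4,.06) for u,v in((10,320),(275,668),(342,122),(600,505))]; print(np.mean(c,0))
print('colB top',pt(d,294/6+280-.4,370/6+130-.4,.116))
print('pan',pt(d,531.5,95.5,.1105))
K=d['camera_matrix'];s=d['depth'];T=d['cam_to_world'];print(T.round(3))
v,u=np.mgrid[130:220,300:360]
Q=np.array([pt(d,a,b) for a,b in zip(u.ravel(),v.ravel()) if s[b,a]>0])
c=np.array([.6217,-.0768]); q=Q[(Q[:,2]>.03)&(Q[:,2]<.1)&(np.hypot(*(Q[:,:2]-c).T)<.03)]
from scipy.optimize import least_squares
r=least_squares(lambda x:np.hypot(q[:,0]-x[0],q[:,1]-x[1])-.015,c,loss='soft_l1',f_scale=.001);print(len(q),r.x)
```

```text
L [ 0.4857 -0.3838  0.06  ]
B [ 0.5924 -0.371   0.06  ]
T [ 0.4727 -0.2759  0.06  ]
R [ 0.5805 -0.2622  0.06  ]
bore [ 0.5327 -0.3219  0.06  ]
[ 0.53280807 -0.32324622  0.06      ]
colB top [ 0.62221476 -0.07802297  0.116     ]
pan [0.60149547 0.10262739 0.1105    ]
[[ 0.331 -0.902 -0.276  0.547]
 [ 0.944  0.314  0.104 -0.056]
 [-0.007 -0.295  0.955  0.385]
 [ 0.     0.     0.     1.   ]]
335 [ 0.62201451 -0.0782256 ]
```

Request:
arm_command --deltas '[{"xyz": [0.2,0.3,2.5],"turn": 0,"jaw": 0},{"xyz": [0.2,0.3,6.0],"turn": 0,"jaw": 0},{"xyz": [0.2,0.3,10.0],"turn": 0,"jaw": 0},{"xyz": [0.2,0.3,13.5],"turn": 0,"jaw": 0},{"xyz": [0.2,0.3,15.2],"turn": 0,"jaw": 0}]'

```text
clock: 2.38
position: [0.6189, -0.0766, 0.0711]
ee_rot: [-0.523, -3.094, 0.011]
force: [0.1, 0.8, -0.8]
width: 1.001
```

Run:
```python
from h import *
go(.622,-.0775,.066)
```

```text
t2.38 pos [ 0.6189 -0.0766  0.0711] toolx [-0.944  0.329  0.002] y [ 0.329  0.944 -0.007] z [-0.004 -0.006 -1.   ] F [ 0.11  0.77 -0.75] w 1.001
delta cm [-0.32  0.02  0.51] min rows 0.1438291112331637 j [-0.17  0.61  0.31  1.75 -0.23  0.82  1.48]
```

Request:
arm_command --deltas '[{"xyz": [-0.3,0,0.5],"turn": 0,"jaw": 0},{"xyz": [-0.3,0,0.5],"turn": 0,"jaw": 0},{"xyz": [-0.3,0,0.5],"turn": 0,"jaw": 120},{"xyz": [-0.3,0,0.5],"turn": 0,"jaw": 255},{"xyz": [-0.3,0,0.5],"turn": 0,"jaw": 255}]' --force 35

```text
clock: 2.8
position: [0.6229, -0.0776, 0.0678]
ee_rot: [-0.524, -3.097, 0.01]
force: [0.0, -0.8, 0.4]
width: 0.832
```

Request:
arm_command --deltas '[{"xyz": [0,0,0],"turn": 0,"jaw": 255},{"xyz": [0,0,0],"turn": 0,"jaw": 255},{"xyz": [0,0,0],"turn": 0,"jaw": 255},{"xyz": [0,0,0],"turn": 0,"jaw": 255},{"xyz": [0,0,0],"turn": 0,"jaw": 255}]'

```text
clock: 3.22
position: [0.623, -0.0775, 0.068]
ee_rot: [-0.524, -3.097, 0.01]
force: [-0.3, 0.4, -0.4]
width: 0.466
```

Run:
```python
from h import *
go(.622,-.0775,.066)
```

```text
t3.22 pos [ 0.623  -0.0775  0.068 ] toolx [-0.944  0.329 -0.001] y [ 0.329  0.944 -0.006] z [-0.001 -0.006 -1.   ] F [-0.28  0.37 -0.35] w 0.466
delta cm [ 0.09 -0.03  0.2 ] min rows 0.05240543514831108 j [-0.17  0.61  0.31  1.75 -0.23  0.82  1.48]
```

Request:
arm_command --deltas '[{"xyz": [0,0,0],"turn": 0,"jaw": 255},{"xyz": [0,0,0],"turn": 0,"jaw": 255},{"xyz": [0,0,0],"turn": 0,"jaw": 255},{"xyz": [0,0,0],"turn": 0,"jaw": 255},{"xyz": [0,0,0],"turn": 0,"jaw": 255}]'

```text
clock: 3.63
position: [0.623, -0.0774, 0.068]
ee_rot: [-0.524, -3.097, 0.01]
force: [0.2, 0.7, -0.9]
width: 0.317
```

Run:
```python
from h import *
go(.604,.1045,.25)
```

```text
t3.63 pos [ 0.623  -0.0774  0.068 ] toolx [-0.944  0.329 -0.001] y [ 0.329  0.944 -0.006] z [-0.001 -0.006 -1.   ] F [ 0.2   0.7  -0.85] w 0.317
delta cm [  7.75  16.45 -18.31] min rows 6.188829522747923 j [-0.17  0.61  0.31  1.75 -0.23  0.82  1.48]
```

Request:
arm_command --deltas '[{"xyz": [0,0,-0.5],"turn": 0,"jaw": 255},{"xyz": [0,0,-2],"turn": 0,"jaw": 255},{"xyz": [0,0,-5],"turn": 0,"jaw": 255},{"xyz": [0,0,-8.5],"turn": 0,"jaw": 255},{"xyz": [0.5,1,-12],"turn": 0,"jaw": 255}]'

```text
clock: 4.05
position: [0.6207, -0.0685, 0.1889]
ee_rot: [-0.529, -3.095, 0.014]
force: [0.9, -0.8, -2.3]
width: 0.321
```

Run:
```python
from h import *
go(.604,.1045,.23)
```

```text
t4.05 pos [ 0.6207 -0.0685  0.1889] toolx [-0.943  0.332  0.   ] y [ 0.332  0.943 -0.009] z [-0.003 -0.008 -1.   ] F [ 0.91 -0.81 -2.26] w 0.321
delta cm [ 7.32 15.73 -4.25] min rows 4.283547224039302 j [-0.22  0.48  0.35  1.64 -0.17  1.06  1.42]
```

Request:
arm_command --deltas '[{"xyz": [1.3,2.8,-2.5],"turn": 0,"jaw": 255},{"xyz": [3,6.4,-3.6],"turn": 0,"jaw": 255},{"xyz": [4.8,10.2,-4],"turn": 0,"jaw": 255},{"xyz": [6.5,13.8,-4],"turn": 0,"jaw": 255},{"xyz": [7.3,15.7,-4],"turn": 0,"jaw": 255}]'

```text
clock: 4.47
position: [0.6028, 0.1107, 0.228]
ee_rot: [-0.52, -3.096, 0.009]
force: [0.5, 0.8, -2.6]
width: 0.319
```

Request:
arm_command --deltas '[{"xyz": [0,0,0],"turn": 0,"jaw": 255}]'

```text
clock: 4.55
position: [0.6015, 0.1172, 0.2277]
ee_rot: [-0.508, -3.096, 0.005]
force: [-0.1, 0.8, -2.9]
width: 0.319
```

Run:
```python
from h import *
save('wrist','w3'); save('scene','sc3')
go(.604,.1045,.174)
```

```text
t4.65 pos [0.6022 0.1125 0.2279] toolx [-0.946  0.324  0.002] y [ 0.323  0.946 -0.006] z [-0.004 -0.005 -1.   ] F [-0.09 -1.12 -2.62] w 0.321
delta cm [-0.44 -0.67  5.39] min rows 1.3066629346977026 j [-0.5   0.42  0.33  1.62 -0.14  1.13  1.1 ]
```

View pics/w3.png

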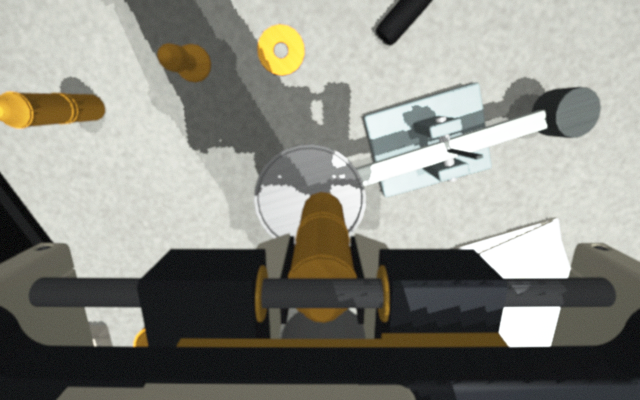

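View pics/sc3.png

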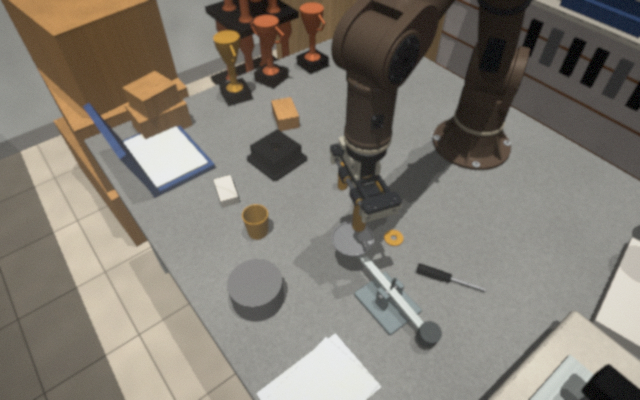

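Run:
```python
from h import *
d=load('w3')
for u,v in((255,197),(367,197),(311,146),(311,197)): print(pt(d,u,v,.1105).round(4))
go(.604,.1045,.178)
```

```text
[0.5855 0.0591 0.1105]
[0.6171 0.1528 0.1105]
[0.5589 0.1208 0.1105]
[0.6013 0.106  0.1105]
t4.65 pos [0.6022 0.1125 0.2279] toolx [-0.946  0.324  0.002] y [ 0.323  0.946 -0.006] z [-0.004 -0.005 -1.   ] F [-0.09 -1.12 -2.62] w 0.321
delta cm [-0.44 -0.67  4.99] min rows 1.2119221833087421 j [-0.5   0.42  0.33  1.62 -0.14  1.13  1.1 ]
```

Request:
arm_command --deltas '[{"xyz": [-0.2,-0.3,1.0],"turn": 0,"jaw": 255},{"xyz": [-0.4,-0.6,2.5],"turn": 0,"jaw": 255},{"xyz": [-0.4,-0.7,4.0],"turn": 0,"jaw": 255},{"xyz": [-0.4,-0.7,4.6],"turn": 0,"jaw": 255},{"xyz": [-0.4,-0.7,4.7],"turn": 0,"jaw": 255}]'

```text
clock: 5.07
position: [0.6026, 0.1019, 0.179]
ee_rot: [-0.519, -3.092, 0.012]
force: [-0.2, -0.0, -3.1]
width: 0.322
```

Request:
arm_command --deltas '[{"xyz": [0,0,0],"turn": 0,"jaw": 255},{"xyz": [0,0,0.1],"turn": 0,"jaw": 255}]'

```text
clock: 5.23
position: [0.6029, 0.1006, 0.1784]
ee_rot: [-0.521, -3.092, 0.013]
force: [1.0, -0.5, -2.5]
width: 0.323
```

Run:
```python
from h import *
go(.603,.105,.174)
```

```text
t5.23 pos [0.6029 0.1006 0.1784] toolx [-0.945  0.328  0.004] y [ 0.328  0.945 -0.009] z [-0.007 -0.007 -1.   ] F [ 0.97 -0.49 -2.5 ] w 0.323
delta cm [0.14 0.42 0.43] min rows 0.14820187394442164 j [-0.48  0.47  0.32  1.68 -0.16  1.03  1.13]
```

Request:
arm_command --deltas '[{"xyz": [0.1,0.2,0.1],"turn": 0,"jaw": 255},{"xyz": [0.1,0.4,0.2],"turn": 0,"jaw": 255},{"xyz": [0.1,0.4,0.3],"turn": 0,"jaw": 255},{"xyz": [0.1,0.4,0.4],"turn": 0,"jaw": 255},{"xyz": [0.1,0.4,0.4],"turn": 0,"jaw": 255}]'

```text
clock: 5.65
position: [0.6032, 0.1049, 0.1742]
ee_rot: [-0.521, -3.092, 0.013]
force: [-0.2, -0.1, -2.7]
width: 0.323
```

Run:
```python
from h import *
go(.603,.105,.174)
```

```text
t5.65 pos [0.6032 0.1049 0.1742] toolx [-0.945  0.327  0.004] y [ 0.327  0.945 -0.009] z [-0.007 -0.007 -1.   ] F [-0.19 -0.05 -2.68] w 0.323
delta cm [0.02 0.   0.02] min rows 0.008190900928183465 j [-0.48  0.47  0.32  1.68 -0.16  1.02  1.13]
```

Request:
arm_command --deltas '[{"xyz": [0,0,0.05],"turn": 0,"jaw": 255},{"xyz": [0,0,0.1],"turn": 0,"jaw": 255},{"xyz": [0,0,0.15],"turn": 0,"jaw": 255},{"xyz": [0,0,0.15],"turn": 0,"jaw": 255}]'

```text
clock: 5.98
position: [0.6033, 0.1048, 0.1728]
ee_rot: [-0.521, -3.093, 0.013]
force: [0.0, -0.1, -0.5]
width: 0.319
```

Run:
```python
from h import *
save('side','s4'); crop('s4',210,180,370,300,5,'s4c')
go(.603,.105,.174)
```

```text
t6.03 pos [0.6033 0.1049 0.1729] toolx [-0.945  0.327  0.004] y [ 0.327  0.945 -0.009] z [-0.007 -0.007 -1.   ] F [-1.36  0.27 -0.94] w 0.321
delta cm [ 0.03  0.   -0.11] min rows 0.02808496604105271 j [-0.48  0.47  0.32  1.68 -0.16  1.02  1.13]
```

View pics/s4c.png

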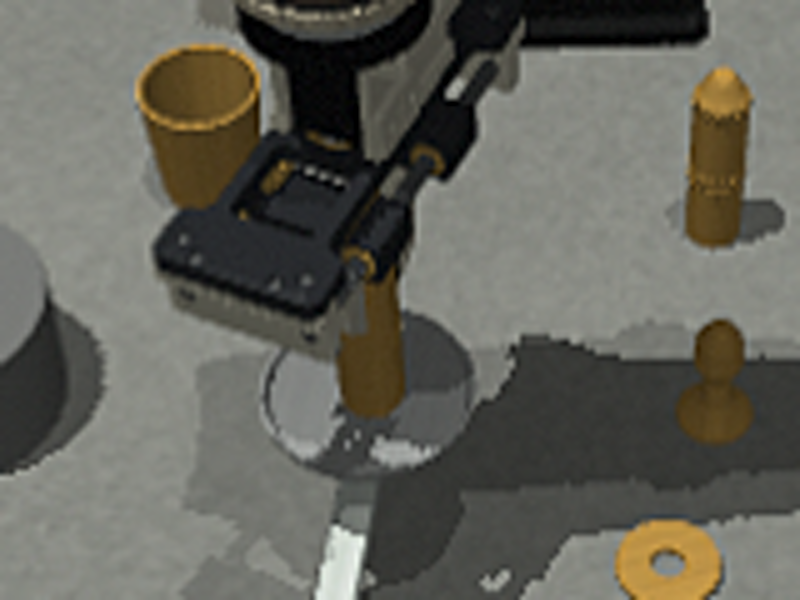

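The foot stands in the middle of the pan (crop ≈(372,400)), and the wrist force dropped to near zero. I'll release now.

Request:
arm_command --deltas '[{"xyz": [0,0,0],"turn": 0,"jaw": 120},{"xyz": [0,0,0],"turn": 0,"jaw": 120},{"xyz": [0,0,0],"turn": 0,"jaw": 80},{"xyz": [0,0,0],"turn": 0,"jaw": 60},{"xyz": [0,0,0],"turn": 0,"jaw": 60}]'

```text
clock: 6.45
position: [0.6033, 0.1049, 0.1729]
ee_rot: [-0.521, -3.093, 0.012]
force: [0.4, -0.1, -0.4]
width: 0.629
```

Request:
arm_command --deltas '[{"xyz": [0,0,-0.5],"turn": 0,"jaw": 60},{"xyz": [0,0,-2],"turn": 0,"jaw": 60},{"xyz": [0,0,-4],"turn": 0,"jaw": 60},{"xyz": [0,0,-6.5],"turn": 0,"jaw": 60},{"xyz": [0,0,-8],"turn": 0,"jaw": 60}]'

```text
clock: 6.87
position: [0.6046, 0.1054, 0.2557]
ee_rot: [-0.521, -3.095, 0.011]
force: [1.2, -0.2, 0.8]
width: 0.77
```

Run:
```python
from h import *
go(.4487,-.1102,.24)
```

```text
t6.87 pos [0.6046 0.1054 0.2557] toolx [-0.945  0.328  0.002] y [ 0.328  0.945 -0.007] z [-0.004 -0.006 -1.   ] F [ 1.21 -0.17  0.77] w 0.77
delta cm [  7.66 -25.47   1.77] min rows 6.391285245921321 j [-0.5   0.4   0.34  1.58 -0.13  1.19  1.1 ]
```

Request:
arm_command --deltas '[{"xyz": [0.5,-1.5,-0.5],"turn": 0,"jaw": 0},{"xyz": [1.5,-5.2,-0.5],"turn": 0,"jaw": 0},{"xyz": [2.6,-9,-0.5],"turn": 0,"jaw": 0},{"xyz": [3.7,-12.5,-0.5],"turn": 0,"jaw": 0},{"xyz": [4.6,-15.5,-0.5],"turn": 0,"jaw": 0}]'

```text
clock: 7.28
position: [0.5088, -0.0281, 0.2624]
ee_rot: [-0.523, -3.095, 0.011]
force: [-0.1, -1.0, 0.1]
width: 0.997
```

Request:
arm_command --deltas '[{"xyz": [0.7,-2.5,0],"turn": 0,"jaw": 0},{"xyz": [1.5,-5,0],"turn": 0,"jaw": 0},{"xyz": [2,-7,0],"turn": 0,"jaw": 0},{"xyz": [2.5,-8.3,0],"turn": 0,"jaw": 0},{"xyz": [2.5,-8.5,0],"turn": 0,"jaw": 0}]'

```text
clock: 7.7
position: [0.4557, -0.1023, 0.2637]
ee_rot: [-0.529, -3.094, 0.011]
force: [-0.3, -0.4, -0.2]
width: 0.999
```

Request:
arm_command --deltas '[{"xyz": [0,0,0],"turn": 0,"jaw": 0},{"xyz": [0,0,0],"turn": 0,"jaw": 0},{"xyz": [0,0,0],"turn": 0,"jaw": 0},{"xyz": [0,0,0],"turn": 0,"jaw": 0},{"xyz": [0,0,0],"turn": 0,"jaw": 0}]'

```text
clock: 8.12
position: [0.4562, -0.1015, 0.2635]
ee_rot: [-0.526, -3.094, 0.011]
force: [-0.6, 0.5, 0.0]
width: 0.995
```

Request:
arm_command --deltas '[{"xyz": [0,0,0],"turn": 0,"jaw": 0},{"xyz": [0,0,0],"turn": 0,"jaw": 0},{"xyz": [0,0,0],"turn": 0,"jaw": 0},{"xyz": [0,0,0],"turn": 0,"jaw": 0},{"xyz": [0,0,0],"turn": 0,"jaw": 0}]'

```text
clock: 8.53
position: [0.4562, -0.1015, 0.2635]
ee_rot: [-0.526, -3.094, 0.011]
force: [0.5, 0.5, -0.1]
width: 1.0
```

Run:
```python
from h import *
save('wrist','w5');d=save('side','s5'); crop('s5',210,180,370,300,5,'s5c')
from scipy.optimize import least_squares
e=load('side0')
for dd,uv in ((e,[(265,262),(300,262),(265,268),(300,266)]),(d,[(265,262),(303,262),(268,268),(300,266)])):
    print([pt(dd,*p)[2].round(4) for p in uv], 'cw',pt(dd,262,372)[2].round(4))
go(.4487,-.1102,.068)
```

```text
[np.float64(0.107), np.float64(0.1056), np.float64(0.002), np.float64(0.1071)] cw 0.072
[np.float64(0.1015), np.float64(0.1016), np.float64(0.0998), np.float64(0.0988)] cw 0.0764
t8.63 pos [ 0.4562 -0.1016  0.2635] toolx [-0.944  0.331  0.001] y [ 0.331  0.944 -0.008] z [-0.004 -0.007 -1.   ] F [-1.24 -0.05 -0.27] w 0.998
delta cm [ 0.4  -0.92 19.56] min rows 4.696453539938548 j [-0.28  0.14  0.43  1.91 -0.06  1.11  1.41]
```

View pics/s5.png

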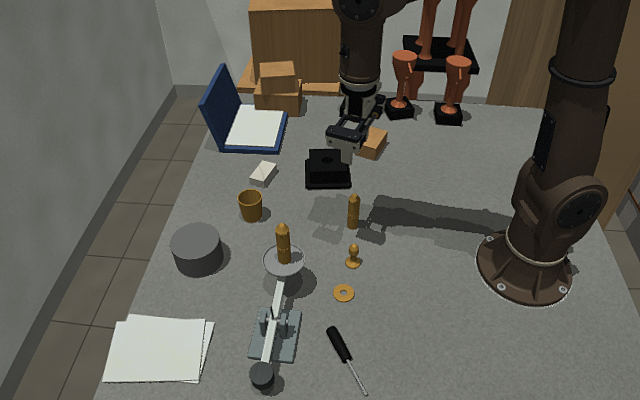

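View pics/w5.png

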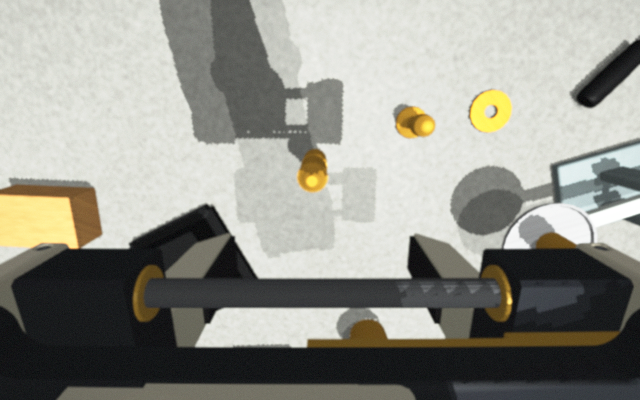

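The pan with B on it sits about 10 mm above mid height (beam ≈ -0.08), pan side up: B (side view (283,243)) is the hollow one and stays. Now column A.

Run:
```python
from h import *
d=load('w5'); print(pt(d,312,178,.117))
s=d['depth']; v,u=np.mgrid[130:200,290:335]
Q=np.array([pt(d,a,b) for a,b in zip(u.ravel(),v.ravel()) if s[b,a]>0])
c=np.array([.4487,-.1102]); q=Q[(Q[:,2]>.03)&(Q[:,2]<.1)&(np.hypot(*(Q[:,:2]-c).T)<.03)]
from scipy.optimize import least_squares
r=least_squares(lambda x:np.hypot(q[:,0]-x[0],q[:,1]-x[1])-.015,c,loss='soft_l1',f_scale=.001);print(len(q),r.x)
go(*r.x,.068)
```

```text
[ 0.44626882 -0.109891    0.117     ]
241 [ 0.44897759 -0.11198118]
t8.63 pos [ 0.4562 -0.1016  0.2635] toolx [-0.944  0.331  0.001] y [ 0.331  0.944 -0.008] z [-0.004 -0.007 -1.   ] F [-1.24 -0.05 -0.27] w 0.998
delta cm [ 0.31 -1.08 19.56] min rows 4.698283143306792 j [-0.28  0.14  0.43  1.91 -0.06  1.11  1.41]
```

Request:
arm_command --deltas '[{"xyz": [0.3,-0.6,2],"turn": 0,"jaw": 0},{"xyz": [0.3,-1,5],"turn": 0,"jaw": 0},{"xyz": [0.3,-1,9],"turn": 0,"jaw": 0},{"xyz": [0.3,-1,13],"turn": 0,"jaw": 0},{"xyz": [0.3,-1,15],"turn": 0,"jaw": 0}]'

```text
clock: 9.05
position: [0.4475, -0.1107, 0.1102]
ee_rot: [-0.526, -3.091, 0.012]
force: [-0.6, 0.5, 0.8]
width: 1.001
```

Request:
arm_command --deltas '[{"xyz": [0,0,0],"turn": 0,"jaw": 60}]'

```text
clock: 9.13
position: [0.445, -0.1105, 0.107]
ee_rot: [-0.525, -3.085, 0.014]
force: [-0.9, 0.5, 0.4]
width: 0.961
```

Run:
```python
from h import *
go(.4487,-.111,.068)
```

```text
t9.13 pos [ 0.445  -0.1105  0.107 ] toolx [-0.944  0.331  0.01 ] y [ 0.331  0.944 -0.011] z [-0.013 -0.007 -1.   ] F [-0.86  0.51  0.39] w 0.961
delta cm [-0.4   0.11  3.9 ] min rows 0.9401531199630028 j [-0.19  0.34  0.4   2.12 -0.18  0.73  1.55]
```

Request:
arm_command --deltas '[{"xyz": [-0.4,0.1,1.5],"turn": 0,"jaw": 60},{"xyz": [-0.4,0.1,3],"turn": 0,"jaw": 60},{"xyz": [-0.4,0.1,3.9],"turn": 0,"jaw": 60},{"xyz": [-0.4,0.1,3.9],"turn": 0,"jaw": 120},{"xyz": [-0.4,0.1,3.9],"turn": 0,"jaw": 120}]'

```text
clock: 9.55
position: [0.4488, -0.1112, 0.0686]
ee_rot: [-0.526, -3.085, 0.014]
force: [-0.1, -0.0, 0.7]
width: 0.666
```

Run:
```python
from h import *
go(.4487,-.111,.068)
```

```text
t9.55 pos [ 0.4488 -0.1112  0.0686] toolx [-0.943  0.331  0.01 ] y [ 0.331  0.944 -0.011] z [-0.013 -0.007 -1.   ] F [-0.11 -0.02  0.67] w 0.666
delta cm [0.02 0.02 0.06] min rows 0.016368929717339716 j [-0.16  0.41  0.37  2.15 -0.23  0.63  1.59]
```

Request:
arm_command --deltas '[{"xyz": [0,0,0],"turn": 0,"jaw": 200},{"xyz": [0,0,0],"turn": 0,"jaw": 255},{"xyz": [0,0,0],"turn": 0,"jaw": 255},{"xyz": [0,0,0],"turn": 0,"jaw": 255},{"xyz": [0,0,0],"turn": 0,"jaw": 255}]' --force 45

```text
clock: 9.97
position: [0.4492, -0.111, 0.069]
ee_rot: [-0.526, -3.086, 0.013]
force: [1.1, 2.9, 4.2]
width: 0.318
```

Request:
arm_command --deltas '[{"xyz": [0,0,0],"turn": 0,"jaw": 255},{"xyz": [0,0,0],"turn": 0,"jaw": 255},{"xyz": [0,0,0],"turn": 0,"jaw": 255}]'

```text
clock: 10.22
position: [0.4492, -0.1109, 0.0691]
ee_rot: [-0.526, -3.086, 0.013]
force: [0.6, 1.5, 0.7]
width: 0.318
```

Request:
arm_command --deltas '[{"xyz": [0,0,-0.5],"turn": 0,"jaw": 255},{"xyz": [0,0,-2],"turn": 0,"jaw": 255},{"xyz": [0,0,-4.5],"turn": 0,"jaw": 255},{"xyz": [0,0,-7],"turn": 0,"jaw": 255},{"xyz": [0,0,-9],"turn": 0,"jaw": 255}]'

```text
clock: 10.63
position: [0.45, -0.1107, 0.1605]
ee_rot: [-0.526, -3.086, 0.014]
force: [0.4, -0.3, -3.9]
width: 0.32
```

Request:
arm_command --deltas '[{"xyz": [0,0,0],"turn": 0,"jaw": 255},{"xyz": [0,0,0],"turn": 0,"jaw": 255}]'

```text
clock: 10.8
position: [0.4503, -0.1108, 0.1612]
ee_rot: [-0.527, -3.087, 0.013]
force: [0.3, -0.2, -4.3]
width: 0.317
```

Run:
```python
from h import *
go(.5327,-.3225,.16)
```

```text
t10.80 pos [ 0.4503 -0.1108  0.1612] toolx [-0.943  0.332  0.008] y [ 0.331  0.943 -0.01 ] z [-0.011 -0.007 -1.   ] F [ 0.3  -0.2  -4.31] w 0.317
delta cm [-14.79 -17.24   0.17] min rows 5.446802916107576 j [-0.23  0.26  0.43  2.06 -0.13  0.86  1.51]
```

The wrist carries about 4.2 N now versus 2.6 N with B, which agrees with the balance. Over to the bore.

Request:
arm_command --deltas '[{"xyz": [-1.5,-1.7,0],"turn": 0,"jaw": 255},{"xyz": [-4.2,-4.9,0],"turn": 0,"jaw": 255},{"xyz": [-6.9,-8.0,0],"turn": 0,"jaw": 255},{"xyz": [-9.6,-11.2,0],"turn": 0,"jaw": 255},{"xyz": [-12.0,-14.0,0.1],"turn": 0,"jaw": 255}]'

```text
clock: 11.22
position: [0.5167, -0.2848, 0.1588]
ee_rot: [-0.526, -3.085, 0.013]
force: [1.4, 1.0, -2.3]
width: 0.317
```

Run:
```python
from h import *
go(.5327,-.3225,.16)
```

```text
t11.22 pos [ 0.5167 -0.2848  0.1588] toolx [-0.943  0.332  0.01 ] y [ 0.332  0.943 -0.01 ] z [-0.013 -0.006 -1.   ] F [ 1.41  0.98 -2.28] w 0.317
delta cm [-2.76 -3.02 -0.12] min rows 0.9819678866861979 j [ 0.09  0.47  0.45  1.76 -0.23  0.97  1.86]
```

Request:
arm_command --deltas '[{"xyz": [-1.4,-1.5,-0.1],"turn": 0,"jaw": 255},{"xyz": [-2.4,-2.6,-0.1],"turn": 0,"jaw": 255},{"xyz": [-2.8,-3.0,-0.1],"turn": 0,"jaw": 255},{"xyz": [-2.8,-3.0,-0.1],"turn": 0,"jaw": 255},{"xyz": [-2.8,-3.0,-0.1],"turn": 0,"jaw": 255}]'

```text
clock: 11.63
position: [0.5323, -0.3212, 0.1584]
ee_rot: [-0.526, -3.083, 0.011]
force: [-0.4, -0.1, -4.3]
width: 0.316
```

Run:
```python
from h import *
save('wrist','w6');save('side','s6');save('scene','sc6'); crop('w6',220,150,420,300,4,'w6c')
crop('s6',270,110,390,200,6,'s6c');crop('sc6',220,100,340,190,6,'sc6c')
go(.5327,-.3225,.13)
```

```text
t11.78 pos [ 0.533  -0.3207  0.1595] toolx [-0.944  0.33   0.011] y [ 0.33   0.944 -0.009] z [-0.014 -0.005 -1.   ] F [-0.69  0.2  -3.95] w 0.318
delta cm [-0.07 -0.15  2.95] min rows 0.7083325762395227 j [ 0.15  0.52  0.45  1.68 -0.24  1.01  1.91]
```

View pics/w6c.png

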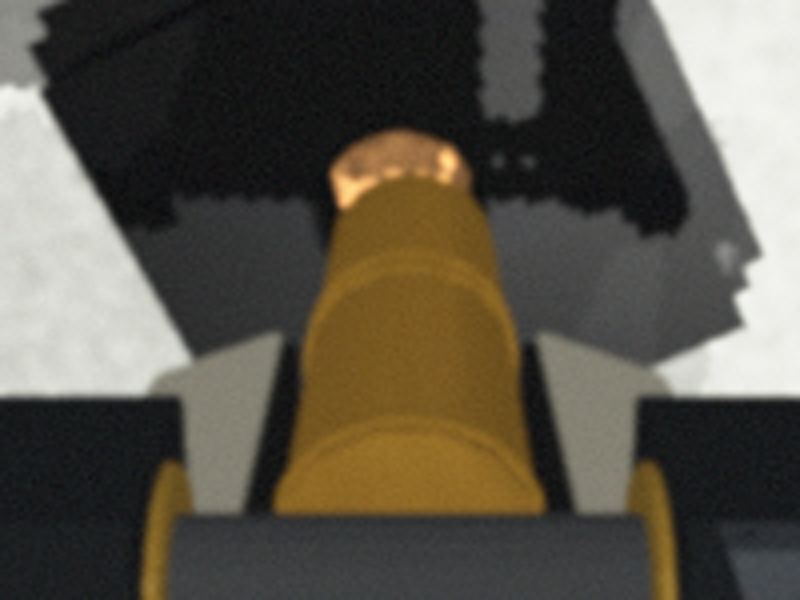

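View pics/s6c.png

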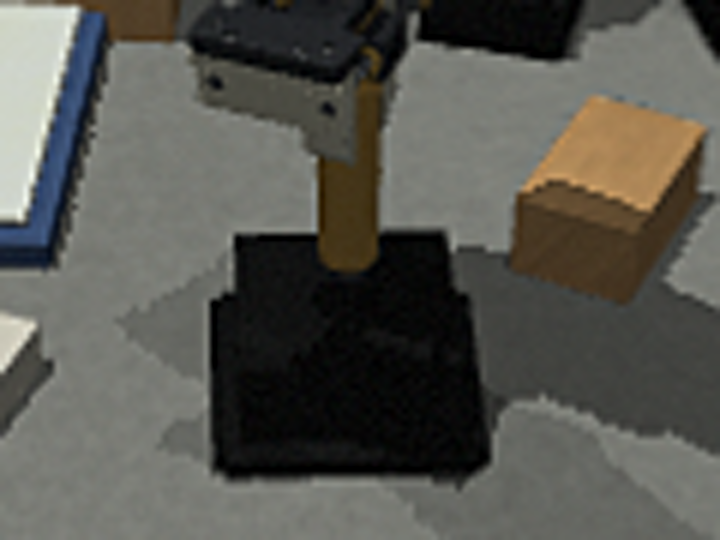

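View pics/sc6c.png

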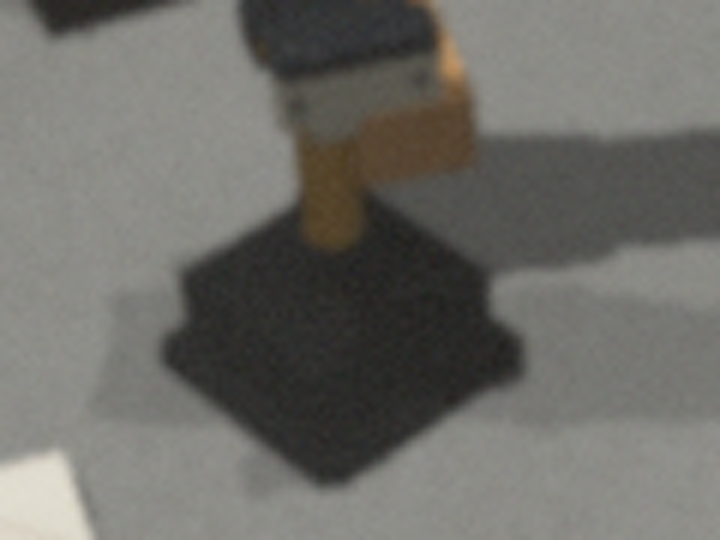

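Run:
```python
from h import *
d=load('w6')
f=lambda u,v,z: pt(d,u/4+220-.4,v/4+150-.4,z)
A=np.array([f(u,v,.059)[:2] for u,v in((400,130),(348,148),(455,148),(331,175),(471,175))]); print(A.round(4))
from scipy.optimize import least_squares
r=least_squares(lambda x:np.hypot(A[:,0]-x[0],A[:,1]-x[1])-x[2],[.5327,-.3225,.0165]);print(r.x,r.fun.round(4))
r=least_squares(lambda x:np.hypot(A[:,0]-x[0],A[:,1]-x[1])-.0165,[.5327,-.3225]);print(r.x,r.fun.round(4))
# foot arc on column at z=.0905 (r .0135..)
F=np.array([f(u,v,.0905)[:2] for u,v in((412,176),(375,183),(447,182),(352,195),(474,195))])
r=least_squares(lambda x:np.hypot(F[:,0]-x[0],F[:,1]-x[1])-.0135,[.533,-.3207]);print('foot',r.x,r.fun.round(4))
# shaft tilt by depth: fit axis
for n in('side','scene','wrist'):
    dd=load({'side':'s6','scene':'sc6','wrist':'w6'}[n]); s=dd['depth']; Q=[]
    for b in range(0,400,1):
        for a in range(230,400):
            if s[b,a]>0: Q.append((a,b))
    Q=np.array([pt(dd,a,b) for a,b in Q]); c=np.array([.533,-.3207])
    q=Q[(Q[:,2]>.094)&(Q[:,2]<.132)&(np.hypot(*(Q[:,:2]-c).T)<.019)]
    r=least_squares(lambda x:np.hypot(q[:,0]-x[0],q[:,1]-x[1])-.015,c,loss='soft_l1',f_scale=.001);print(n,len(q),r.x)
```

```text
[[ 0.5166 -0.3192]
 [ 0.5166 -0.3306]
 [ 0.5239 -0.3099]
 [ 0.5209 -0.3358]
 [ 0.5304 -0.3086]]
[ 0.53115755 -0.32411586  0.01566128] [-0.0003  0.0002  0.0003 -0.0001 -0.0002]
[ 0.53223734 -0.3244953 ] [ 0.      0.0002  0.0003 -0.0005 -0.0005]
foot [ 0.53049151 -0.32113776] [-0.0007 -0.0002 -0.0003  0.0009  0.0009]
side 94 [ 0.53209118 -0.32091127]
scene 104 [ 0.53186195 -0.32004808]
wrist 664 [ 0.53191879 -0.32198071]
```

Request:
arm_command --deltas '[{"xyz": [-0.1,-0.2,0.6],"turn": 0,"jaw": 255},{"xyz": [-0.1,-0.2,1.5],"turn": 0,"jaw": 255},{"xyz": [-0.1,-0.15,2.3],"turn": 0,"jaw": 255},{"xyz": [-0.1,-0.15,2.6],"turn": 0,"jaw": 255},{"xyz": [-0.1,-0.15,2.6],"turn": 0,"jaw": 255}]'

```text
clock: 12.2
position: [0.5323, -0.3219, 0.132]
ee_rot: [-0.523, -3.083, 0.01]
force: [-0.2, 0.1, -4.2]
width: 0.316
```

Run:
```python
from h import *
save('side','s7');save('wrist','w7');crop('s7',270,110,390,200,6,'s7c'); crop('w7',220,150,420,300,4,'w7c')
go(.5327,-.3225,.12)
```

```text
t12.30 pos [ 0.533  -0.3226  0.1333] toolx [-0.944  0.33   0.012] y [ 0.33   0.944 -0.009] z [-0.014 -0.005 -1.   ] F [ 0.14  0.3  -3.02] w 0.317
delta cm [0.01 0.01 1.33] min rows 0.3182773631136759 j [ 0.16  0.55  0.44  1.7  -0.26  0.96  1.93]
```

View pics/s7c.png

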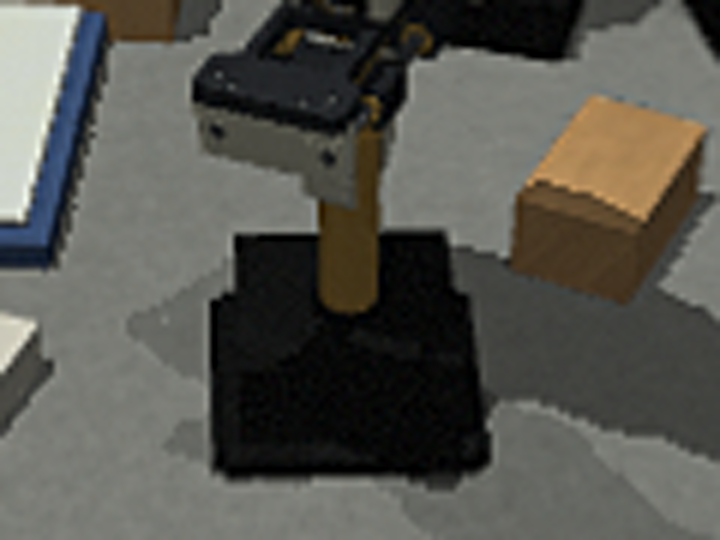

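View pics/w7c.png

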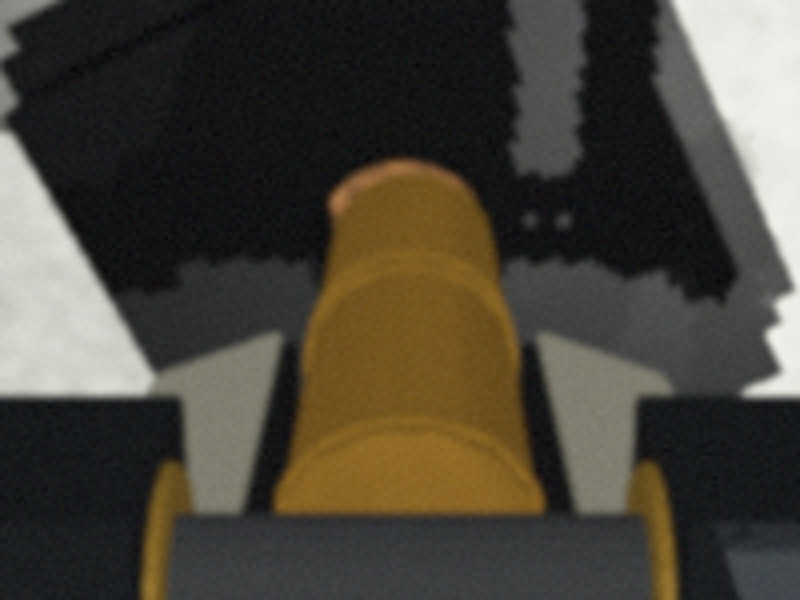

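Request:
arm_command --deltas '[{"xyz": [0,-0.1,0.1],"turn": 0,"jaw": 255},{"xyz": [0,-0.1,0.2],"turn": 0,"jaw": 255},{"xyz": [0,-0.1,0.35],"turn": 0,"jaw": 255},{"xyz": [0,-0.1,0.5],"turn": 0,"jaw": 255},{"xyz": [0,-0.1,0.6],"turn": 0,"jaw": 255}]'

```text
clock: 12.72
position: [0.5325, -0.3235, 0.1271]
ee_rot: [-0.524, -3.084, 0.011]
force: [0.4, 0.1, -4.0]
width: 0.32
```

Request:
arm_command --deltas '[{"xyz": [0,0,0.1],"turn": 0,"jaw": 255},{"xyz": [0,0,0.2],"turn": 0,"jaw": 255},{"xyz": [0,0,0.3],"turn": 0,"jaw": 255}]'

```text
clock: 12.97
position: [0.5325, -0.3235, 0.124]
ee_rot: [-0.524, -3.084, 0.011]
force: [0.5, 0.3, -3.4]
width: 0.315
```

Run:
```python
from h import *
go(.5327,-.3235,.12); o=observe(); print(o['force'],o['ft_torque'])
```

```text
t12.97 pos [ 0.5325 -0.3235  0.124 ] toolx [-0.944  0.33   0.012] y [ 0.33   0.944 -0.009] z [-0.014 -0.005 -1.   ] F [ 0.5   0.31 -3.38] w 0.315
delta cm [-0.03  0.01  0.4 ] min rows 0.09642376597828137 j [ 0.16  0.56  0.44  1.71 -0.27  0.94  1.93]
[ 0.49795478  0.31284977 -3.37952442] [-0.00263924 -0.04596128 -0.02065556]
```

Request:
arm_command --deltas '[{"xyz": [0,0,0.15],"turn": 0,"jaw": 255},{"xyz": [0,0,0.35],"turn": 0,"jaw": 255},{"xyz": [0,0,0.55],"turn": 0,"jaw": 255},{"xyz": [0,0,0.75],"turn": 0,"jaw": 255},{"xyz": [0,0,0.9],"turn": 0,"jaw": 255}]'

```text
clock: 13.38
position: [0.5323, -0.3235, 0.1147]
ee_rot: [-0.524, -3.084, 0.011]
force: [0.4, -0.3, -3.0]
width: 0.316
```

Request:
arm_command --deltas '[{"xyz": [0,0,0.1],"turn": 0,"jaw": 255},{"xyz": [0,0,0.25],"turn": 0,"jaw": 255},{"xyz": [0,0,0.4],"turn": 0,"jaw": 255},{"xyz": [0,0,0.55],"turn": 0,"jaw": 255},{"xyz": [0,0,0.7],"turn": 0,"jaw": 255}]'

```text
clock: 13.8
position: [0.5323, -0.3236, 0.1076]
ee_rot: [-0.524, -3.084, 0.011]
force: [-0.7, 0.6, -3.1]
width: 0.32
```

Run:
```python
from h import *
go(.5327,-.3235,.12); o=observe(); print(o['force'],o['ft_torque'])
```

```text
t13.80 pos [ 0.5323 -0.3236  0.1076] toolx [-0.944  0.33   0.012] y [ 0.33   0.944 -0.009] z [-0.014 -0.005 -1.   ] F [-0.71  0.56 -3.05] w 0.32
delta cm [-0.02  0.01 -1.24] min rows 0.29713554194394665 j [ 0.17  0.58  0.43  1.73 -0.28  0.91  1.94]
[-0.70699794  0.5557942  -3.05418174] [-0.00933715 -0.1139003  -0.00601546]
```

Request:
arm_command --deltas '[{"xyz": [0,0,0.08],"turn": 0,"jaw": 255},{"xyz": [0,0,0.16],"turn": 0,"jaw": 255},{"xyz": [0,0,0.24],"turn": 0,"jaw": 255},{"xyz": [0,0,0.32],"turn": 0,"jaw": 255},{"xyz": [0,0,0.4],"turn": 0,"jaw": 255}]'

```text
clock: 14.22
position: [0.5323, -0.3236, 0.1036]
ee_rot: [-0.524, -3.085, 0.011]
force: [-0.2, 0.0, -3.3]
width: 0.32
```

Request:
arm_command --deltas '[{"xyz": [0,0,0.06],"turn": 0,"jaw": 255},{"xyz": [0,0,0.12],"turn": 0,"jaw": 255},{"xyz": [0,0,0.18],"turn": 0,"jaw": 255},{"xyz": [0,0,0.24],"turn": 0,"jaw": 255},{"xyz": [0,0,0.3],"turn": 0,"jaw": 255}]'

```text
clock: 14.63
position: [0.5324, -0.3238, 0.1008]
ee_rot: [-0.524, -3.085, 0.011]
force: [-1.4, 0.5, 4.0]
width: 0.317
```

Request:
arm_command --deltas '[{"xyz": [0,0,0.03],"turn": 0,"jaw": 255},{"xyz": [0,0,0.06],"turn": 0,"jaw": 255},{"xyz": [0,0,0.09],"turn": 0,"jaw": 255},{"xyz": [0,0,0.12],"turn": 0,"jaw": 255},{"xyz": [0,0,0.15],"turn": 0,"jaw": 255}]'

```text
clock: 15.05
position: [0.5326, -0.3238, 0.0999]
ee_rot: [-0.524, -3.086, 0.011]
force: [-1.8, 0.8, 5.9]
width: 0.314
```

Request:
arm_command --deltas '[{"xyz": [0,0,0.03],"turn": 0,"jaw": 255},{"xyz": [0,0,0.06],"turn": 0,"jaw": 255},{"xyz": [0,0,0.09],"turn": 0,"jaw": 255},{"xyz": [0,0,0.12],"turn": 0,"jaw": 255},{"xyz": [0,0,0.15],"turn": 0,"jaw": 255}]'

```text
clock: 15.47
position: [0.5326, -0.3239, 0.0988]
ee_rot: [-0.524, -3.086, 0.011]
force: [-2.1, 0.9, 6.1]
width: 0.319
```

Request:
arm_command --deltas '[{"xyz": [0,0,0.05],"turn": 0,"jaw": 255},{"xyz": [0,0,0.08],"turn": 0,"jaw": 255},{"xyz": [0,0,0.11],"turn": 0,"jaw": 255},{"xyz": [0,0,0.14],"turn": 0,"jaw": 255},{"xyz": [0,0,0.17],"turn": 0,"jaw": 255}]'

```text
clock: 15.88
position: [0.5326, -0.3239, 0.0973]
ee_rot: [-0.524, -3.086, 0.011]
force: [-1.8, 1.9, 4.5]
width: 0.321
```

Request:
arm_command --deltas '[{"xyz": [0,0,0.05],"turn": 0,"jaw": 255},{"xyz": [0,0,0.08],"turn": 0,"jaw": 255},{"xyz": [0,0,0.11],"turn": 0,"jaw": 255},{"xyz": [0,0,0.14],"turn": 0,"jaw": 255}]'

```text
clock: 16.22
position: [0.5326, -0.3239, 0.0962]
ee_rot: [-0.524, -3.086, 0.011]
force: [-2.2, 1.5, 5.4]
width: 0.319
```

Near the expected stop; smaller steps.

Request:
arm_command --deltas '[{"xyz": [0,0,0.05],"turn": 0,"jaw": 255},{"xyz": [0,0,0.07],"turn": 0,"jaw": 255},{"xyz": [0,0,0.09],"turn": 0,"jaw": 255}]'

```text
clock: 16.47
position: [0.5327, -0.324, 0.0958]
ee_rot: [-0.524, -3.087, 0.011]
force: [-3.2, 1.9, 9.5]
width: 0.316
```

Request:
arm_command --deltas '[{"xyz": [0,0,0.05],"turn": 0,"jaw": 255},{"xyz": [0,0,0.07],"turn": 0,"jaw": 255}]'

```text
clock: 16.63
position: [0.5328, -0.324, 0.0958]
ee_rot: [-0.525, -3.087, 0.011]
force: [-3.7, 2.8, 10.1]
width: 0.318
```

Request:
arm_command --deltas '[{"xyz": [0,0,0.06],"turn": 0,"jaw": 255},{"xyz": [0,0,0.1],"turn": 0,"jaw": 255},{"xyz": [0,0,0.14],"turn": 0,"jaw": 255}]'

```text
clock: 16.88
position: [0.5331, -0.3242, 0.0957]
ee_rot: [-0.525, -3.088, 0.01]
force: [-4.9, 4.0, 18.1]
width: 0.316
```

Run:
```python
from h import *
go(.5327,-.3235,.09)
```

```text
t16.88 pos [ 0.5331 -0.3242  0.0957] toolx [-0.944  0.33   0.008] y [ 0.33   0.944 -0.008] z [-0.01  -0.005 -1.   ] F [-4.91  4.05 18.1 ] w 0.316
delta cm [0.05 0.06 0.57] min rows 0.13890204372355838 j [ 0.18  0.59  0.42  1.74 -0.29  0.88  1.95]
```

22 N on the seat with no further motion: firm stop, after about 5 mm of travel. Relax, open, lift off.

Request:
arm_command --deltas '[{"xyz": [0,0,0],"turn": 0,"jaw": 255},{"xyz": [0,0,0],"turn": 0,"jaw": 160},{"xyz": [0,0,0],"turn": 0,"jaw": 120},{"xyz": [0,0,0],"turn": 0,"jaw": 80},{"xyz": [0,0,0],"turn": 0,"jaw": 60}]'

```text
clock: 17.3
position: [0.5332, -0.3243, 0.0956]
ee_rot: [-0.525, -3.088, 0.011]
force: [0.0, 0.5, 0.1]
width: 0.539
```

Request:
arm_command --deltas '[{"xyz": [0,0,0],"turn": 0,"jaw": 60},{"xyz": [0,0,0],"turn": 0,"jaw": 60},{"xyz": [0,0,-0.5],"turn": 0,"jaw": 60},{"xyz": [0,0,-2],"turn": 0,"jaw": 60},{"xyz": [0,0,-4.5],"turn": 0,"jaw": 60}]'

```text
clock: 17.72
position: [0.5322, -0.3232, 0.1392]
ee_rot: [-0.524, -3.084, 0.009]
force: [0.2, 0.0, 0.7]
width: 0.766
```

Request:
arm_command --deltas '[{"xyz": [0,0,-3],"turn": 0,"jaw": 60},{"xyz": [0,0,-6],"turn": 0,"jaw": 60},{"xyz": [2,0,-8],"turn": 0,"jaw": 60},{"xyz": [5,0,-9],"turn": 0,"jaw": 60},{"xyz": [7,0,-9],"turn": 0,"jaw": 60}]'

```text
clock: 18.13
position: [0.4668, -0.3004, 0.2328]
ee_rot: [-0.526, -3.087, 0.011]
force: [-0.7, 0.1, -0.4]
width: 0.765
```

Run:
```python
from h import *
d=save('side','s8');w=save('wrist','w8');s=save('scene','sc8')
go(.5327,-.3235,.09)
for dd in(d,s,w):
    z=dd['depth']; Q=np.array([pt(dd,a,b) for b in range(0,400) for a in range(100,450) if z[b,a]>0])
    for c in((.5325,-.3235),(.604,.105)):
        q=Q[np.hypot(Q[:,0]-c[0],Q[:,1]-c[1])<.02]; q=q[q[:,2]<.25]; print(c,len(q), np.sort(q[:,2])[-5:].round(4) if len(q) else '')
    q=Q[(np.hypot(Q[:,0]-.604,Q[:,1]-.105)<.043)&(np.hypot(Q[:,0]-.604,Q[:,1]-.105)>.022)&(abs(Q[:,2]-.095)<.03)]
    print('pan z',np.median(q[:,2]) if len(q) else '')
```

```text
t18.28 pos [ 0.4667 -0.2996  0.231 ] toolx [-0.944  0.331  0.011] y [ 0.331  0.944 -0.007] z [-0.013 -0.003 -1.   ] F [ 0.25  0.42 -0.04] w 0.765
delta cm [-7.18  0.03 14.02] min rows 3.7777340977385387 j [ 0.1   0.34  0.49  1.76 -0.17  1.09  1.88]
(0.5325, -0.3235) 276 [0.145  0.1451 0.1454 0.1457 0.1461]
(0.604, 0.105) 706 [0.2187 0.2192 0.2195 0.2198 0.22  ]
pan z 0.10033278254511635
(0.5325, -0.3235) 281 [0.1459 0.146  0.1462 0.1467 0.1472]
(0.604, 0.105) 707 [0.2203 0.2208 0.2211 0.2211 0.2213]
pan z 0.10090830154742608
(0.5325, -0.3235) 1557 [0.142  0.1421 0.1422 0.1422 0.1424]
(0.604, 0.105) 0 
pan z
```

View pics/s8.png

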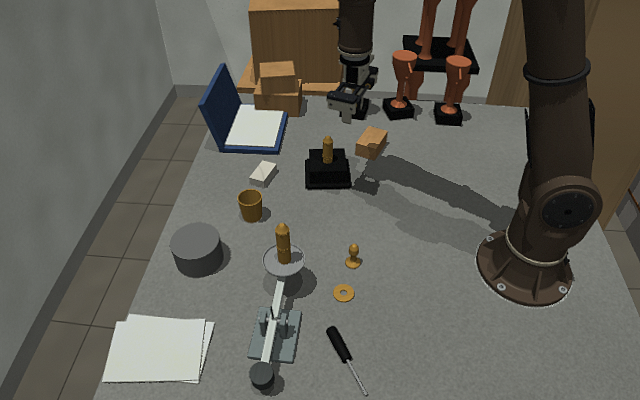

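View pics/w8.png

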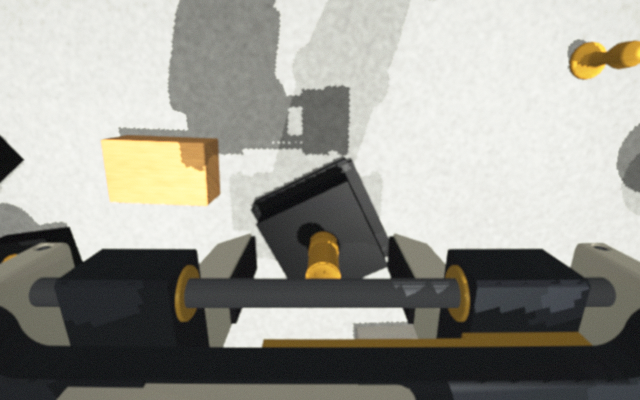

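The side view shows A seated upright in the plinth (328,150), B standing on the pan (283,243) and the bystanders where they were. Measured A top height is about 0.144–0.146, against an expected 0.1447. Handing in.

```bash
python3 -c "
from cell import sign_off
print(sign_off())"
```

```text
the job is handed in; nothing more can be done
None
```

The hollow column is standing on the balance pan and the filled one is pressed fully home in the plinth. I handed the job in at about 18 s of the 72 s allowed.

- **Weighing:** I stood the column nearer the pan on it and let go. After settling, the pan sat about 10 mm above mid height (beam about -0.08 rad, pan side up), so that column is the hollow one and I left it there. The wrist force agreed: about 2.6 N lifting that one and 4.2 N lifting the other.
- **Fitting:** I lowered the other column into the bore and felt the seat about 28 mm down. It moved at about 10 N, and after about 5 mm of travel it stopped. There it took about 22 N without moving further, so I released and backed off.
- **Last checks:** The fitted column's top measured 142 to 147 mm depending on the camera, against 144.7 mm expected. That is too coarse to confirm the last millimetre, so "fully home" rests on the force and travel. The pan was still up at about 100 mm, and nothing else in the side view had visibly moved.

One move call was refused because I left out required fields. It caused no motion and I resent it.

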